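# Slide a specimen carrier under the viewing bridge and switch on its lamp

### The arm

A 6-joint arm with a two-finger parallel gripper is mounted at the origin on the work surface. World frame = base frame: x ahead of the robot, y to its left, z up, the work surface at z = 0. Lengths are in m, angles in degrees, forces in N, time in s.
With the tool pointing down it reaches from about 0.425 to 0.95 m from the base axis. Payload 14.7 kg.
Tool frame: the origin (TCP) lies at the very end of the fingers, on their centre line; the grasp point (between the pads) lies 19 mm behind it (robot.tcp_to_grasp is the distance from the TCP to the grasp point, in m); z points along the fingers, y is the line along which they close (so a half turn about z gives the same grasp; the last joint's range is limited). The gripper opens to 85 mm and grips with 20 to 120 N. Pads are 22 mm wide; open, the fingers measure 114 mm over their backs; the gripper's body (76 mm by 85 mm) begins 54 mm behind the grasp point. The pads swing forward as they close: fully open they stand 13 mm farther back than shut.
Start: joints at [73.763, 27.513, 91.461, -0, 61.026, -2.67], TCP at [0.152, 0.632, 0.231] pointing down, gripper open.
Joint ranges: [-157.49, 157.49], [-46.99, 117.5], [13.45, 153.17], [-89.5, 269.5], [5.16, 153.95], [-167.48, 167.48]. Speed limits (degrees/s): [108.29, 108.29, 136.94, 172.46, 172.46, 172.46].

### API

Orientations are given as [roll, pitch, yaw] about the fixed x, y, z axes, in that order (R = Rz(yaw) Ry(pitch) Rx(roll)).
In Python, from plant import robot gives the robot as it stands.
- The arm moves only by the tool jog_arm, never from a script. Its argument "commands" is a list of rows, each a list of 3 entries, a list of its own where there are three numbers: the turn, a rotation vector about the tool's x, y, z in degrees, then the shift along the tool's x, y, z in cm, then the finger opening in cm, from 0 to 8.54. In form: [[[ax, ay, az], [dx, dy, dz], gripper], ...]. A call has 1 to 8 rows; each row shifts and turns the commanded pose from where the row before left it, along the tool's axes as they then stand; what a row does not reach is not made up. A row lasts 1/10 s, in which the tool goes at most 50 mm and 8.59 degrees, less where a joint would pass 70% of its speed; a pose out of reach is approached as far as the arm can. A call with a gripper value outside its range is refused whole. The fingers move at their own pace and stop on an object; "grip_force" is the grip in N (left out, the last holds). Time passes only in rows, so rows that do not move let the fingers close. It gives the time, the measured TCP pose, the force, the opening and the grip force at its end, in the units of the state.
- robot.get_state(): the state, without advancing time (a new reading comes with each control period).
- robot.capture(name): name is "side" or "top"; returns a dict with "pixels" (400x640x3 uint8, red, green, blue), "range_z" (400x640 float32, m along the optical axis (not along the pixel's ray), 0 where there is no reading), "fovy" (degrees; the focal length in pixels is half the picture's height over the tangent of half this angle, whatever the lens; pixels are square), "cx", "cy" (the principal point, pixels), "T" (4x4, takes a point from camera to world coordinates). Camera axes: x right, y up, looking along -z (the intrinsics and any distortion apply to the point x, -y, -z); pixel columns grow to the right and rows downward; lengths in m; the calibration is good to about 2 mm. A picture is of the moment at which its call begins.
- robot.hand_in(): hands the job in; it is judged then, once.
The state is a dict: "clock": time; "joint_pos": joint angles; "joint_velocities": joint speeds; "joint_torque": joint torques, N m; "position": TCP position; "eef_rot": TCP orientation; "wrist_force": force on the tool from outside, world axes, zero at the start; "torque": the same for the moment, N m; "finger_gap": finger opening in m; "finger_force": force on a finger pad.
Only numpy, scipy, OpenCV 4.12 (cv2) and the standard library are available. Lean on these libraries where they do the work, as an engineer would, in place of code of your own. Each camera call takes 0.05 s, during which the arm holds its last target. There are 200 camera calls.

### The job

Push the flat slide carrier along the table, under the low viewing bridge, until its round specimen lies wholly in view inside the bridge's ring; push it only, without lifting or tipping it. Then press the lamp button on the switch box fully down with a fingertip and let it go. Leave the dish, onion, jar and tweezers where they are.

Things in the scene. Friction and masses are not known exactly. Their poses are not given: they have to be found in the camera images.
- carrier: loose flat black plastic slab, 90 (its x) x 130 (its y) x 12 mm, about 160 g (varies), lying flat; origin at the centre of its underside. Its +y end, the nose, goes under the bridge first; the other end is the tail. A glass slide and two clips stand under 2 mm proud on top. Starts with its nose 9 to 15 cm before the bridge's deck, up to 20 mm off the bridge's centre line and 0.2 rad askew
- specimen (a point): centre of the dark red round specimen, 22 mm across, on the carrier's glass slide: on the carrier's centre line, 20 mm from the carrier's centre towards the nose, at its top face (12 mm up)
- viewer: white bridge fixed to the table; origin on the table below its ring's centre. A straight tunnel along its y: y -30 to 30, x -50 to 50, 16 mm high, table as floor. Outside 130 mm wide, deck top 24 mm up. The carrier enters at the -y mouth, moving along +y; there two 14 mm high guides flare out to x = +-72 at y = -64 mm. Far end open, no stop
- ring_centre (a point): point on the upright axis of the bridge's black-rimmed ring, 12 mm above the table. The ring is a hole 40 mm across in the deck, rim top 32 mm up; with the specimen under it the carrier's tail still sticks out of the mouth, 85 mm before the ring's axis
- switch: grey lamp switch box fixed to the table, 80 x 60 x 30 mm high, with a round push button in a black housing on its top; origin at the centre of its underside. It stands well to the left or well to the right of the work, where the dish may otherwise be
- lamp (a joint): travel of the lamp button: 0 up, 0.006 m fully down; a spring needs 5 N to hold it fully down and returns it
- lamp_top (a point): centre of the top of the lamp button (grey, 30 mm across), pressed straight down
- dish: bystander: loose clear shallow dish, 90 mm across, 16 mm high, origin at the centre of its underside
- onion: bystander: loose red onion, 68 mm across, 63 mm high, on the robot's side of the carrier's path; origin at its underside
- jar: bystander: loose amber specimen jar, 40 mm across, 55 mm high, beyond the carrier's path; origin at the centre of its underside
- tweezers: bystander: loose steel tweezers, 140 mm long, 6 mm high, along its y, beyond the carrier's path; origin at the middle of its underside
Mind the look-alikes: they are no part of the job. Of the things that look like the carrier, take the one that is farthest to the robot's left at the start.

How it is judged (in metres and radians):
On the way, in this order (a step that is already met when the one before it is completed fails the run):
1. the specimen lies wholly inside the viewing ring, the carrier flat and at rest (horizontal distance between specimen and ring_centre below 0.009 m and linear speed of carrier below 0.01 m/s and angle between carrier's own z axis and vertical below 0.04 rad), for 0.2 s.
2. the lamp button is pressed fully down (value of joint lamp above 0.0045 m), for 0.05 s.
At the end, for the whole second after the job is handed in: The specimen's centre is within 9 mm of the ring's axis (seen from above), the carrier lies flat on the table and at rest under the bridge, and the lamp button, pressed after that by at least 4.5 mm, is up again (all of step 1 and height (world z) of carrier below 0.003 m and value of joint lamp below 0.002 m); the robot touches nothing.
It fails at once if the carrier is lifted (its underside's centre more than 6 mm up) (height (world z) of carrier above 0.006 m).
It fails at once if the carrier is tipped (more than 0.1 rad) (angle between carrier's own z axis and vertical above 0.1 rad).
It fails at once if a bystander is moved more than 20 mm (distance of any of dish, onion, jar, tweezers from where it was at the start of the episode above 0.02 m).
It also fails if it takes over 54 s, if anything falls off the work surface, if the arm or the gripper's body presses on something with over 40 N, if the wrist force passes 120 N, or if a joint passes its speed limit or range.

## Working session

There is one attempt and no reset: what is moved stays moved. The work goes in short steps, Python scripts to look and compute and a tool call to move; the robot and the scene stay as the last step left them, time stands still between calls to the robot, and variables do not carry over. Pictures are saved under pics/ and viewed, at most 10 in all, crops included, and the job is handed in when it is done.

Besides the shell and the picture viewer there is one more tool, called after "Emit:" by a JSON object that holds its "api" and its "payload". jog_arm: Moves the arm, as the interface text tells. Its arguments: {"type":"object","properties":{"commands":{"type":"array"},"grip_force":{"type":"number"}},"required":["commands"]}

```bash
mkdir -p pics; ls; python3 - <<'E'
from plant import robot
import cv2,numpy as np
for n in("top","side"):
    c=robot.capture(n); cv2.imwrite(f"pics/{n}0.png",c["pixels"][:,:,::-1]); np.savez(f"{n}0.npz",**c)
    print(n,c["fovy"],c["cx"],c["cy"],c["T"].round(3).tolist(),[k for k in c])
print(robot.get_state())
E
```

```text
pics
top 46.07360301026541 314.1310965873206 195.2330709247436 [[-0.034, 0.975, -0.218, 0.359], [-0.999, -0.032, 0.009, -0.003], [0.002, 0.219, 0.976, 1.184], [0.0, 0.0, 0.0, 1.0]] ['pixels', 'range_z', 'fovy', 'cx', 'cy', 'T']
side 45.833841819373646 314.321685210126 199.69148031206223 [[0.883, 0.296, -0.364, 0.185], [-0.469, 0.582, -0.664, -0.779], [0.016, 0.758, 0.652, 0.84], [0.0, 0.0, 0.0, 1.0]] ['pixels', 'range_z', 'fovy', 'cx', 'cy', 'T']
{'clock': 0.1, 'joint_pos': array([ 7.37609079e+01,  2.75463772e+01,  9.14889385e+01,  4.72395630e-04,
        6.10256372e+01, -2.66922061e+00]), 'joint_velocities': array([ 0.02336917, -0.14060477, -0.01395363,  0.0546298 ,  0.03361266,
       -0.0108281 ]), 'joint_torque': array([ 6.65668431e-04, -9.52269888e+01, -4.31035852e+01,  1.33821873e-04,
        5.36885520e-03,  1.81332530e-05]), 'position': array([0.15238008, 0.63152385, 0.23074308]), 'eef_rot': array([-1.79939132e+02, -3.25114267e-03,  1.66429898e+02]), 'wrist_force': array([-0.13859576, -0.58283694, -0.46707953]), 'torque': array([ 0.04251768, -0.00476389, -0.03117154]), 'finger_force': 0.0, 'finger_gap': 0.08531709428062056}
```

View pics/top0.png

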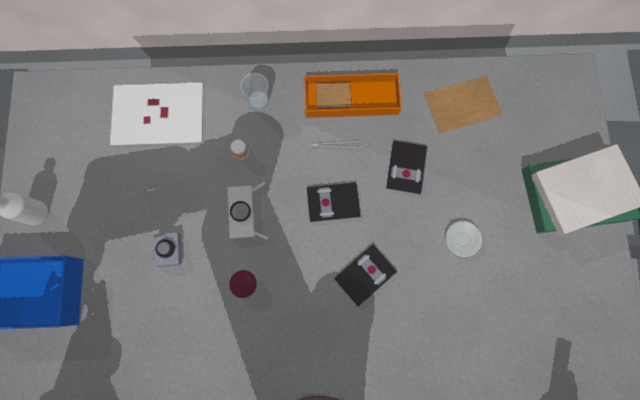

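View pics/side0.png

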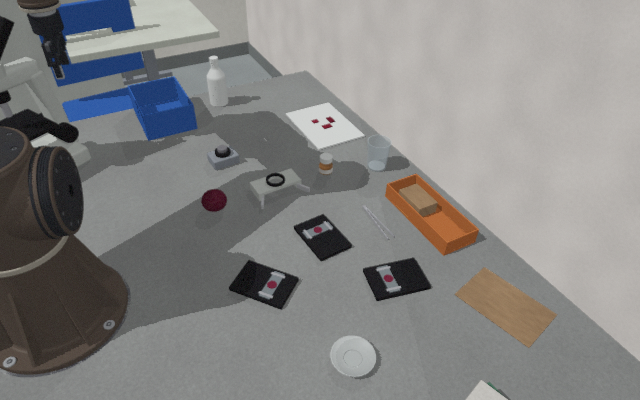

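The top view shows the bridge ring at (241,211), the left-most carrier at (333,202) with its specimen at (326,202), the switch button at (166,248), the onion at (243,284), the jar at (239,149), the tweezers at (336,145) and the dish at (464,239). The other two carriers are decoys.

```bash
cat > h.py <<'E'
import cv2,numpy as np
def ray(c,u,v):
    f=200/np.tan(np.radians(float(c["fovy"]))/2); T=np.array(c["T"])
    d=T[:3,:3]@np.array([(u-c["cx"])/f,-(v-c["cy"])/f,-1.]); return T[:3,3],d
def onz(c,u,v,z):
    o,d=ray(c,u,v); return (o+d*(z-o[2])/d[2])
def deep(c,u,v):
    o,d=ray(c,u,v); return o+d*c["range_z"][int(round(v)),int(round(u))]
def blobs(c,mask,box,amin=20):
    m=np.zeros(mask.shape,np.uint8); x0,y0,x1,y1=box; m[y0:y1,x0:x1]=mask[y0:y1,x0:x1]*255
    return sorted([k for k in cv2.findContours(m,cv2.RETR_EXTERNAL,cv2.CHAIN_APPROX_NONE)[0] if cv2.contourArea(k)>amin],key=cv2.contourArea)[::-1]
def cen(k):
    M=cv2.moments(k); return M["m10"]/M["m00"],M["m01"]/M["m00"]
E
python3 - <<'E'
from h import *
L={n:np.load(n+"0.npz") for n in("top","side")}
B={"top":dict(car=(300,175,368,228),ring=(225,196,257,226),br=(222,180,262,244),lamp=(150,228,185,270)),
   "side":dict(car=(288,208,358,265),ring=(262,168,290,192),br=(245,160,330,215),lamp=(200,140,245,172))}
for n,c in L.items():
    p=c["pixels"].astype(int); r,g,b=p[...,0],p[...,1],p[...,2]; mx=p.max(2)
    red=(r>g*1.8)&(r>60); dark=mx<45
    for k in blobs(c,red,B[n]["car"])[:2]:
        print(n,"spec",cen(k),cv2.contourArea(k),onz(c,*cen(k),.012).round(4))
    k=blobs(c,(mx<60)|red,B[n]["car"])[0]; k=cv2.convexHull(k)
    box=cv2.boxPoints(cv2.minAreaRect(k)); q=cv2.approxPolyDP(k,5,True)[:,0]
    print(n,"car",q.tolist(),[onz(c,*x,.012).round(4)[:2].tolist() for x in q.astype(float)])
    for k in blobs(c,mx<60,B[n]["ring"])[:2]:
        print(n,"ring",cen(k),cv2.contourArea(k),onz(c,*cen(cv2.convexHull(k)),.032).round(4))
    for k in blobs(c,mx<60,B[n]["lamp"])[:2]:
        print(n,"lamp housing",cen(k),cv2.contourArea(k),cv2.boundingRect(k))
    x0,y0,x1,y1=B[n]["lamp"]
    Z=np.array([[deep(c,u,v)[2] for u in range(x0,x1,2)] for v in range(y0,y1,2)])
    print((Z*1000).round().astype(int))
T=L["top"]
for nm,u,v in(("onion",243,280),("jar",238,147),("table",290,250),("deck",241,192),("car",345,205),("dish",464,239)):print(nm,deep(T,u,v).round(4))
a=cv2.resize(T["pixels"][140:300,140:380],None,fx=3.3,fy=3.3,interpolation=cv2.INTER_CUBIC)[:,:,::-1]
cv2.imwrite("pics/crop.png",a)
E
```

```text
top spec (325.042328042328, 201.8148148148148) 31.5 [ 0.6032 -0.0409  0.012 ]
top car [[355, 183], [359, 215], [310, 220], [308, 187]] [[0.65, -0.1197], [0.5663, -0.1254], [0.5576, -0.0011], [0.6434, 0.0013]]
top ring (239.76334519572953, 210.76927639383155) 281.0 [0.5834 0.1731 0.032 ]
top lamp housing (169.15300546448086, 248.70491803278688) 61.0 (157, 240, 18, 17)
[[  -3    4    6    6   -1    3    1   -1   -3   -4   -1   -1    4    0
     1    2    4    2]
 [  -2    3   -5    5    0    3   -1   -1    2    0   -1    1   -1    0
     0    4   -1   -4]
 [1184    3    2    2    0    5   -5    0    3    1    2    2   26   33
     2    4    0    3]
 [   0   -1    3 1184   33   30   30   26   30   30   33   32   29   28
    28    6    0   -5]
 [   2    0   30   31   34   25   33   31   31   30   33   33   31   26
    26   11    3   -1]
 [  -1    2   31   33   34   35   32   28   33   29   32   29   31   30
    27   11    4    2]
 [   1    1   28   30   30   35   41   43   38   43   30   29   29   32
    25   10    5   -2]
 [  -2    2   30   31   38   45   42   49   53   44   42   38   3
[... 2673 characters left out ...]
20  17  15  14
   15   9  -3  -1   0]
 [ -1  -2  -3  -2  -3   8  21  29  26  24  20  24  18  15  14  12   9   5
    7   2   1   0  -2]
 [ -1  -2  -1  -2   2  -2  12  22  19  17  17  16  10  11   7   3   1  -4
    2   1   3  -4   1]
 [ -3   1   0  -1  -1   1   0  11  11  11   9   6   4   0   0   1  -2  -2
   -3  -2   0  -1  -3]
 [  1  -1  -2   2   0  -2   1   4   8   3   3   2  -1   2  -1  -1  -3   1
    0   0  -4   0  -2]
 [ -2   2  -1  -2   2   0  -2   1  -1  -3   1  -2   0   0   1  -4  -2  -1
   -2   1   2   0   0]]
onion [0.4121 0.1616 0.0554]
jar [0.7416 0.1736 0.0573]
table [ 0.4853  0.0516 -0.0021]
deck [0.633  0.1709 0.0248]
car [ 0.5926 -0.091   0.0155]
dish [ 0.4973 -0.3866  0.0064]
```

View pics/crop.png

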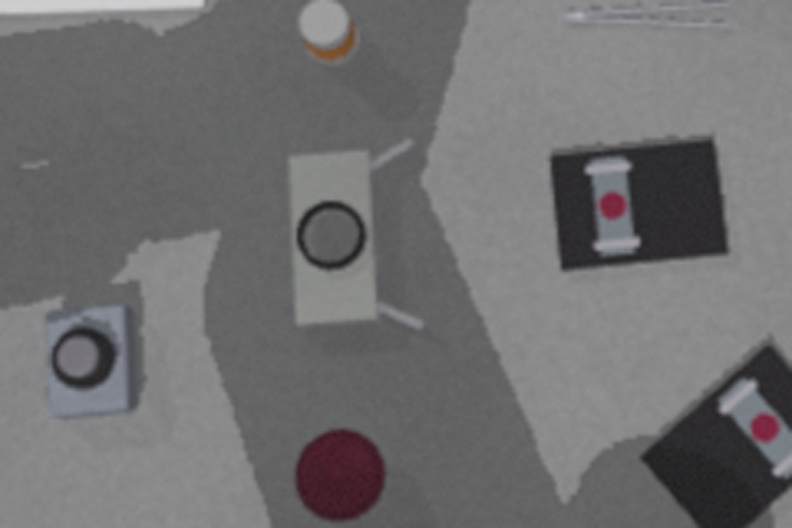

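The crop shows the bridge deck corners at about (290,157), (367,151), (377,319), (296,324), the ring at (331,235), the button top at (77,356) on the switch, and the specimen at (613,206). First I turn the tool so that both fingertips sit across the tail, and I work out the bridge heading.

```bash
python3 - <<'E'
from h import *
T=np.load("top0.npz"); S=np.load("side0.npz")
f=lambda u,v,z:onz(T,(u+.5)/3.3+140-.5,(v+.5)/3.3+140-.5,z).round(4)
D=[f(*q,.024) for q in((290,157),(367,151),(377,319),(296,324))]
print(D,np.mean(D,0)); a,b,c,d=D
print("x-dir yaw(deg) mouth/far edge",[np.degrees(np.arctan2(v[1],v[0])).round(2) for v in(b-c,a-d)])
print("ydir from sides",[np.degrees(np.arctan2(v[1],v[0])).round(2)-90 for v in(a-b,d-c)])
print("ring",f(331,235,.032),"spec",f(613,206,.0125),"lamp",f(77,356,.053))
print("car",[f(*q,.012) for q in((553,156),(713,138),(728,253),(562,269))])
# side lamp: light gray above the housing
p=S["pixels"].astype(int)
E
```

```text
[array([0.6467, 0.2052, 0.024 ]), array([0.6495, 0.146 , 0.024 ]), array([0.5193, 0.1391, 0.024 ]), array([0.5176, 0.1998, 0.024 ])] [0.583275 0.172525 0.024   ]
x-dir yaw(deg) mouth/far edge [np.float64(3.03), np.float64(2.4)]
ydir from sides [np.float64(2.7099999999999937), np.float64(1.5999999999999943)]
ring [0.5831 0.1724 0.032 ] spec [ 0.6024 -0.0418  0.0125] lamp [0.4955 0.3539 0.053 ]
car [array([0.6437, 0.0032, 0.012 ]), array([ 0.654 , -0.1217,  0.012 ]), array([ 0.5628, -0.1284,  0.012 ]), array([ 0.5547, -0.0009,  0.012 ])]
```

Emit:
{"api": "jog_arm", "payload": {"commands": [[[0, 0, 8.5], [0, 0, 0], 5.0], [[0, 0, 8.5], [0, 0, 0], 5.0], [[0, 0, 8.5], [0, 0, 0], 5.0], [[0, 0, 8.5], [0, 0, 0], 5.0], [[0, 0, 8.5], [0, 0, 0], 5.0], [[0, 0, 8.5], [0, 0, 0], 5.0], [[0, 0, 8.5], [0, 0, 0], 5.0], [[0, 0, 8.5], [0, 0, 0], 5.0]]}}

```text
clock: 0.9
position: [0.1524, 0.6316, 0.2309]
eef_rot: [-180.0, 0.0, 98.1]
wrist_force: [0.7, 0.1, -0.0]
finger_gap: 0.0497
finger_force: 0.0
```

Emit:
{"api": "jog_arm", "payload": {"commands": [[[0, 0, 5.4], [0, 0, 0], 5.0], [[0, 0, 0], [0, 4.5, 0], 5.0], [[0, 0, 0], [0, 4.5, 0], 5.0], [[0, 0, 0], [0, 4.5, 0], 5.0], [[0, 0, 0], [0, 4.5, 0], 5.0], [[0, 0, 0], [-4.2, 1.2, 0], 5.0], [[0, 0, 0], [-4.2, 1.2, 0], 5.0], [[0, 0, 0], [-4.2, 1.2, 0], 5.0]]}}

```text
clock: 1.7
position: [0.3752, 0.5157, 0.2305]
eef_rot: [-180.0, 0.1, 93.0]
wrist_force: [1.1, 0.4, 1.2]
finger_gap: 0.0498
finger_force: 0.0
```

Emit:
{"api": "jog_arm", "payload": {"commands": [[[0, 0, 0], [-4.2, 1.2, 0], 5.0], [[0, 0, 0], [-4.2, 1.2, 0], 5.0], [[0, 0, 0], [-4.2, 1.2, 0], 5.0], [[0, 0, 0], [-4.2, 1.2, 0], 5.0], [[0, 0, 0], [-4.2, 1.2, 0], 5.0], [[0, 0, 0], [-4.2, 1.2, 0], 5.0], [[0, 0, 0], [-4.2, 1.2, 0], 5.0], [[0, 0, 0], [-4.2, 1.2, 0], 5.0]]}}

```text
clock: 2.5
position: [0.4886, 0.1853, 0.2312]
eef_rot: [-180.0, 0.0, 93.0]
wrist_force: [1.2, 0.0, 0.6]
finger_gap: 0.0498
finger_force: 0.0
```

Emit:
{"api": "jog_arm", "payload": {"commands": [[[0, 0, 0], [-4.2, 1.2, 0], 5.0], [[0, 0, 0], [-4.2, 1.2, 0], 5.0], [[0, 0, 0], [-4.2, 1.2, 0], 5.0], [[0, 0, 0], [-4.2, 1.2, 0], 5.0], [[0, 0, 0], [-4.2, 1.2, 0], 5.0], [[0, 0, 0], [-4.2, 1.2, 0], 5.0], [[0, 0, 0], [-4.2, 1.2, 0], 5.0], [[0, 0, 0], [-4.2, 1.2, 0], 5.0]]}}

```text
clock: 3.3
position: [0.6022, -0.1453, 0.2311]
eef_rot: [-180.0, -0.0, 93.0]
wrist_force: [0.8, 1.4, -0.4]
finger_gap: 0.0501
finger_force: 0.0
```

Emit:
{"api": "jog_arm", "payload": {"commands": [[[0, 0, 0], [-2.4, 0.6, 0], 5.0], [[0, 0, 0], [0, 0, 4.5], 5.0], [[0, 0, 0], [0, 0, 4.5], 5.0], [[0, 0, 0], [0, 0, 4.5], 5.0], [[0, 0, 0], [0, 0, 4.0], 5.0], [[0, 0, 0], [0, 0, 2.0], 5.0], [[0, 0, 0], [0, 0, 0.5], 5.0], [[0, 0, 0], [0, 0, 0], 5.0]]}}

```text
clock: 4.1
position: [0.609, -0.167, 0.0308]
eef_rot: [-179.9, -0.0, 93.0]
wrist_force: [0.3, 0.4, 0.3]
finger_gap: 0.0498
finger_force: 0.0
```

```bash
python3 - <<'E'
from plant import robot
import cv2,numpy as np
for n in("top","side"):
    c=robot.capture(n); np.savez(f"{n}1.npz",**c)
    if n=="side": cv2.imwrite("pics/s1.png",cv2.resize(c["pixels"][150:330,220:440],None,fx=3.3,fy=3.3,interpolation=cv2.INTER_CUBIC)[:,:,::-1])
print(robot.get_state()["wrist_force"],robot.get_state()["position"])
E
```

```text
[-0.49907868  0.01042579  0.34660995] [ 0.61016201 -0.16733461  0.03254046]
```

View pics/s1.png

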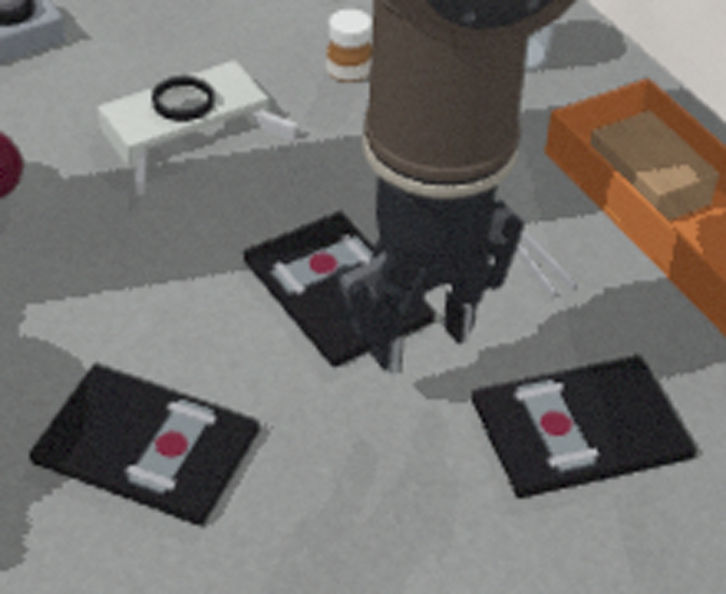

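The fingertips hang just behind the tail, at about (390,368) and (460,340) in the crop, clear of both look-alikes. Next I feel for the table.

Emit:
{"api": "jog_arm", "payload": {"commands": [[[0, 0, 0], [0, 0, 1.5], 5.0], [[0, 0, 0], [0, 0, 0.8], 5.0], [[0, 0, 0], [0, 0, 0.2], 5.0], [[0, 0, 0], [0, 0, 0], 5.0]]}}

```text
clock: 4.6
position: [0.6091, -0.167, 0.0059]
eef_rot: [-180.0, -0.0, 93.0]
wrist_force: [1.0, -0.4, -0.5]
finger_gap: 0.0501
finger_force: 0.0
```

Emit:
{"api": "jog_arm", "payload": {"commands": [[[0, 0, 0], [0, 0, 0.2], 5.0], [[0, 0, 0], [0, 0, 0], 5.0]]}}

```text
clock: 4.8
position: [0.6094, -0.1671, 0.0044]
eef_rot: [180.0, 0.0, 93.0]
wrist_force: [0.2, 0.5, -0.2]
finger_gap: 0.0504
finger_force: 0.0
```

Emit:
{"api": "jog_arm", "payload": {"commands": [[[0, 0, 0], [0, 0, 0.2], 5.0], [[0, 0, 0], [0, 0, 0], 5.0]]}}

```text
clock: 5.0
position: [0.6093, -0.1671, 0.0022]
eef_rot: [-180.0, 0.0, 93.0]
wrist_force: [-0.4, 0.4, -0.1]
finger_gap: 0.05
finger_force: 0.0
```

Emit:
{"api": "jog_arm", "payload": {"commands": [[[0, 0, 0], [0, 0, 0.2], 5.0], [[0, 0, 0], [0, 0, 0], 5.0]]}}

```text
clock: 5.2
position: [0.6092, -0.167, 0.0001]
eef_rot: [-180.0, -0.0, 93.0]
wrist_force: [-0.4, -0.4, 0.3]
finger_gap: 0.0495
finger_force: 0.0
```

Emit:
{"api": "jog_arm", "payload": {"commands": [[[0, 0, 0], [0, 0, 0.2], 5.0], [[0, 0, 0], [0, 0, 0], 5.0]]}}

```text
clock: 5.4
position: [0.6092, -0.167, -0.002]
eef_rot: [-180.0, -0.0, 93.0]
wrist_force: [-0.3, 1.2, -0.2]
finger_gap: 0.0499
finger_force: 0.0
```

Emit:
{"api": "jog_arm", "payload": {"commands": [[[0, 0, 0], [1.0, 0, 0], 5.0], [[0, 0, 0], [1.0, 0, 0], 5.0], [[0, 0, 0], [0.7, 0, 0], 5.0], [[0, 0, 0], [0.7, 0, 0], 5.0], [[0, 0, 0], [0.7, 0, 0], 5.0], [[0, 0, 0], [0.8, -0.1, 0], 5.0], [[0, 0, 0], [0.8, -0.1, 0], 5.0], [[0, 0, 0], [0.8, -0.1, 0], 5.0]]}}

```text
clock: 6.2
position: [0.6029, -0.1017, -0.0016]
eef_rot: [180.0, 0.0, 93.0]
wrist_force: [0.6, -1.8, 0.0]
finger_gap: 0.0498
finger_force: 0.7
```

Emit:
{"api": "jog_arm", "payload": {"commands": [[[0, 0, 0], [0.8, -0.1, 0], 5.0], [[0, 0, 0], [0.8, -0.1, 0], 5.0], [[0, 0, 0], [0.8, -0.1, 0], 5.0], [[0, 0, 0], [0.8, -0.1, 0], 5.0], [[0, 0, 0], [0, 0, 0], 5.0]]}}

```text
clock: 6.7
position: [0.5968, -0.0695, -0.0018]
eef_rot: [-180.0, -0.0, 93.1]
wrist_force: [-0.2, -0.6, 0.3]
finger_gap: 0.05
finger_force: 0.0
```

```bash
python3 - <<'E'
from plant import robot
from h import *
ring=np.array([.583,.172]);ex=np.array([-.047,.999]);ey=np.array([.999,.047])
for n in("top","side"):
    c=robot.capture(n); np.savez(f"{n}2.npz",**c)
    p=c["pixels"].astype(int); r=p[...,0]; red=(r>p[...,1]*1.8)&(r>60)
    for k in blobs(c,red,(0,0,640,400),10):
        q=onz(c,*cen(k),.012)[:2]-ring
        if abs(q).max()<.3: print(n,cen(k),cv2.contourArea(k),"along,lat",q@ex,q@ey)
c=np.load("top2.npz");cv2.imwrite("pics/t2.png",cv2.resize(c["pixels"][140:300,200:400],None,fx=3.5,fy=3.5,interpolation=cv2.INTER_CUBIC)[:,:,::-1])
E
```

```text
top (163.5, 112.0) 40.0 along,lat 0.19333861799525326 0.2875319346305658
top (146.26356589147287, 119.45736434108525) 21.5 along,lat 0.23901847316451383 0.27006098350971675
side (214.49155405405406, 198.55686936936937) 296.0 along,lat 0.025432306665235077 -0.17014759831523216
side (301.4492753623188, 214.231884057971) 11.5 along,lat -0.14389555513620333 0.0015248258958817386
```

View pics/t2.png

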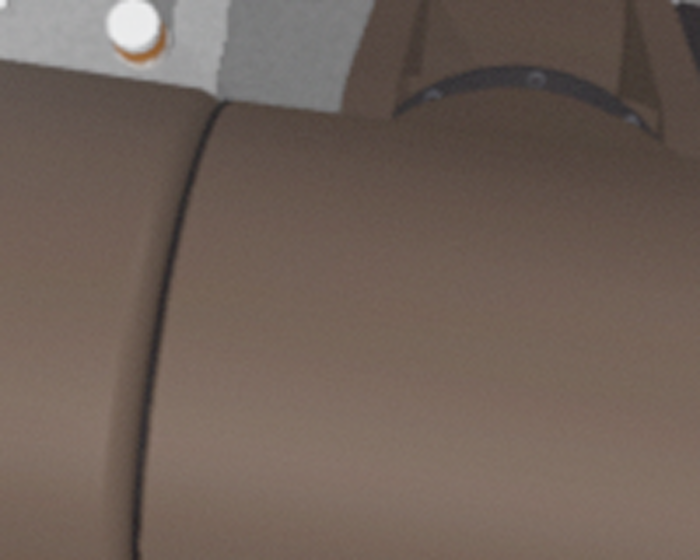

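The top view is blocked by the arm (only the jar is visible at the upper left), so I rely on the side view: the specimen is 144 mm before the ring and about 1.5 mm off line. I keep pushing.

Emit:
{"api": "jog_arm", "payload": {"commands": [[[0, 0, 0], [0.9, 0, 0], 5.0], [[0, 0, 0], [0.9, 0, 0], 5.0], [[0, 0, 0], [0.9, 0, 0], 5.0], [[0, 0, 0], [0.9, 0, 0], 5.0], [[0, 0, 0], [0.9, 0, 0], 5.0], [[0, 0, 0], [0.9, 0, 0], 5.0], [[0, 0, 0], [0.4, 0, 0], 5.0], [[0, 0, 0], [0, 0, 0], 5.0]]}}

```text
clock: 7.6
position: [0.5941, -0.0119, -0.0017]
eef_rot: [-180.0, -0.0, 93.1]
wrist_force: [0.5, 0.2, 0.5]
finger_gap: 0.0498
finger_force: 0.0
```

```bash
python3 - <<'E'
from plant import robot
from h import *
ring=np.array([.583,.172]);ex=np.array([-.047,.999]);ey=np.array([.999,.047])
c=robot.capture("side"); p=c["pixels"].astype(int); r=p[...,0]; red=(r>p[...,1]*1.6)&(r>50)
for k in blobs(c,red,(225,140,330,250),5):
    q=onz(c,*cen(k),.012)[:2]-ring; print(cen(k),cv2.contourArea(k),"along,lat",q@ex,q@ey)
q=robot.get_state()["position"][:2]-ring; print("tcp",q@ex,q@ey)
cv2.imwrite("pics/s3.png",cv2.resize(c["pixels"][140:260,220:380],None,fx=4.5,fy=4.5,interpolation=cv2.INTER_CUBIC)[:,:,::-1])
E
```

```text
tcp -0.18467580354349702 0.002468208188342772
```

View pics/s3.png

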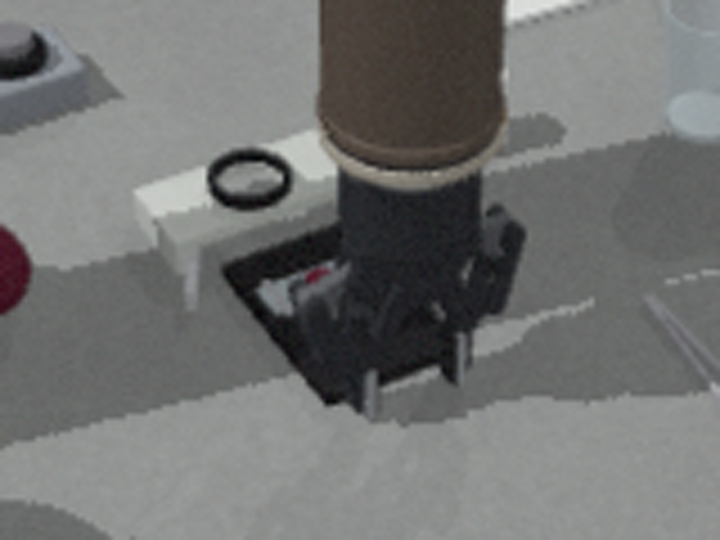

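The carrier's nose is at the mouth (corner at (225,268) in the crop) and clear of the left guide. The fingers are square behind the tail.

Emit:
{"api": "jog_arm", "payload": {"commands": [[[0, 0, 0], [0.8, 0, 0], 5.0], [[0, 0, 0], [0.8, 0, 0], 5.0], [[0, 0, 0], [0.8, 0, 0], 5.0], [[0, 0, 0], [0.8, 0, 0], 5.0], [[0, 0, 0], [0.8, 0, 0], 5.0], [[0, 0, 0], [0.8, 0, 0], 5.0], [[0, 0, 0], [0.4, 0, 0], 5.0]]}}

```text
clock: 8.35
position: [0.5914, 0.0402, -0.0017]
eef_rot: [-180.0, -0.0, 93.1]
wrist_force: [-1.0, -0.4, 1.4]
finger_gap: 0.0499
finger_force: 0.6
```

Emit:
{"api": "jog_arm", "payload": {"commands": [[[0, 0, 0], [0.5, 0, 0], 5.0], [[0, 0, 0], [0.5, 0, 0], 5.0], [[0, 0, 0], [0.5, 0, 0], 5.0], [[0, 0, 0], [0.4, 0, 0], 5.0], [[0, 0, 0], [0.3, 0, 0], 5.0], [[0, 0, 0], [0.2, 0, 0], 5.0], [[0, 0, 0], [0.2, 0, 0], 5.0], [[0, 0, 0], [0, 0, 0], 5.0]]}}

```text
clock: 9.15
position: [0.59, 0.0654, -0.0017]
eef_rot: [-180.0, -0.0, 93.0]
wrist_force: [-0.7, -0.2, -0.6]
finger_gap: 0.05
finger_force: 0.0
```

```bash
cat > m.py <<'E'
from plant import robot
from h import *
import sys
ring=np.array([.583,.172]);ex=np.array([-.047,.999]);ey=np.array([.999,.047])
for n,b in(("side",(255,160,300,200)),("top",(222,190,262,232))):
    c=robot.capture(n); p=c["pixels"].astype(int); r=p[...,0]
    for nm,m,z in(("spec",(r>p[...,1]*1.6)&(r>50),.012),("ring",p.max(2)<60,.032)):
        for k in blobs(c,m,b,5):
            k=cv2.convexHull(k);q=onz(c,*cen(k),z)[:2]-ring; print(n,nm,np.round(cen(k),1),cv2.contourArea(k),"along,lat",q@ex,q@ey)
    cv2.imwrite(f"pics/{n}{sys.argv[1]}.png",cv2.resize(c["pixels"][130:250,190:350],None,fx=4.5,fy=4.5,interpolation=cv2.INTER_CUBIC)[:,:,::-1])
q=robot.get_state()["position"][:2]-ring; print("tcp",q@ex,q@ey)
E
python3 m.py 4
```

```text
side ring [283.3 182.1] 1104.5 along,lat -0.025252278600138525 0.011811955046061287
tcp -0.10702039568014636 0.001988318989001319
```

View pics/side4.png

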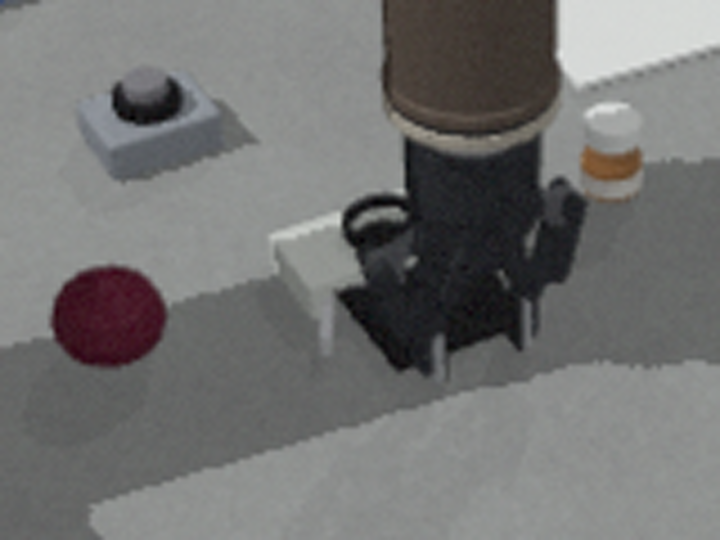

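The side view shows the carrier inside the tunnel, with the gripper hiding the ring (375,225). One last short push, then I retreat and look.

Emit:
{"api": "jog_arm", "payload": {"commands": [[[0, 0, 0], [0.3, 0, 0], 5.0], [[0, 0, 0], [0.2, 0, 0], 5.0], [[0, 0, 0], [0.1, 0, 0], 5.0], [[0, 0, 0], [0, 0, 0], 5.0], [[0, 0, 0], [-2, 0, 0], 5.0], [[0, 0, 0], [-4, 0, -2], 5.0], [[0, 0, 0], [-4, 0, -3], 5.0], [[0, 0, 0], [-4, 0, -3], 5.0]]}}

```text
clock: 10.05
position: [0.5966, -0.0698, 0.0789]
eef_rot: [-179.9, -0.0, 93.1]
wrist_force: [1.2, 0.5, -0.4]
finger_gap: 0.0499
finger_force: 0.0
```

Emit:
{"api": "jog_arm", "payload": {"commands": [[[0, 0, 0], [-4, 0, -3], 5.0], [[0, 0, 0], [-4, 0, -3], 5.0], [[0, 0, 0], [-4, 0, 0], 5.0], [[0, 0, 0], [-4, 0, 0], 5.0]]}}

```text
clock: 10.45
position: [0.606, -0.2303, 0.1398]
eef_rot: [179.9, 0.1, 93.0]
wrist_force: [0.8, -0.1, -0.5]
finger_gap: 0.0499
finger_force: 0.0
```

```bash
python3 m.py 5
```

```text
side ring [284.8 193.7] 325.0 along,lat -0.07082007625195727 -0.007747939649337099
side ring [274.9 179.7] 165.5 along,lat -0.0046852269888558945 -0.003593108935680026
tcp -0.4058522996096512 0.0038881189257598523
```

View pics/top5.png

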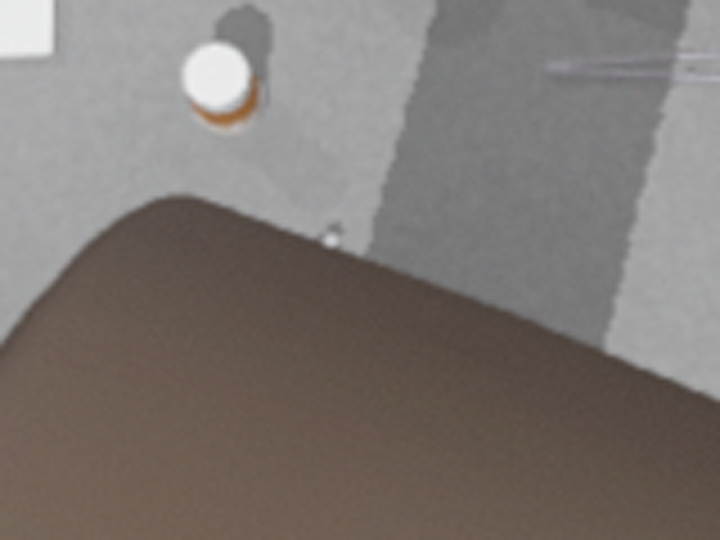

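The forearm (brown, lower half) still hides the ring. I swing further right.

Emit:
{"api": "jog_arm", "payload": {"commands": [[[0, 0, 0], [-4, -1, -1], 5.0], [[0, 0, 0], [-4, -1, -1], 5.0], [[0, 0, 0], [-4, -1, -1], 5.0], [[0, 0, 0], [-4, -1.5, -1], 5.0], [[0, 0, 0], [-4, -1.5, 0], 5.0], [[0, 0, 0], [-4, -2, 0], 5.0], [[0, 0, 0], [-4, -2, 0], 5.0], [[0, 0, 0], [-2, -1, 0], 5.0]]}}

```text
clock: 11.35
position: [0.5099, -0.5366, 0.1781]
eef_rot: [-180.0, 0.0, 92.9]
wrist_force: [-0.2, -0.1, -0.0]
finger_gap: 0.05
finger_force: 0.0
```

```bash
python3 m.py 6
```

```text
side ring [284.8 193.7] 321.0 along,lat -0.070917307628869 -0.00787726637205025
side ring [274.9 179.5] 158.0 along,lat -0.0038799382252074697 -0.0032360183641891786
top spec [244. 211.] 39.0 along,lat -0.006969502817554837 0.0030396313320136524
top ring [257.3 209.7] 239.0 along,lat -0.042879174533182046 -0.00040335918542978773
top ring [236.3 213.5] 41.0 along,lat 0.00976708642120137 -0.005909338799955676
tcp -0.704053212844899 -0.10620974642973194
```

View pics/top6.png

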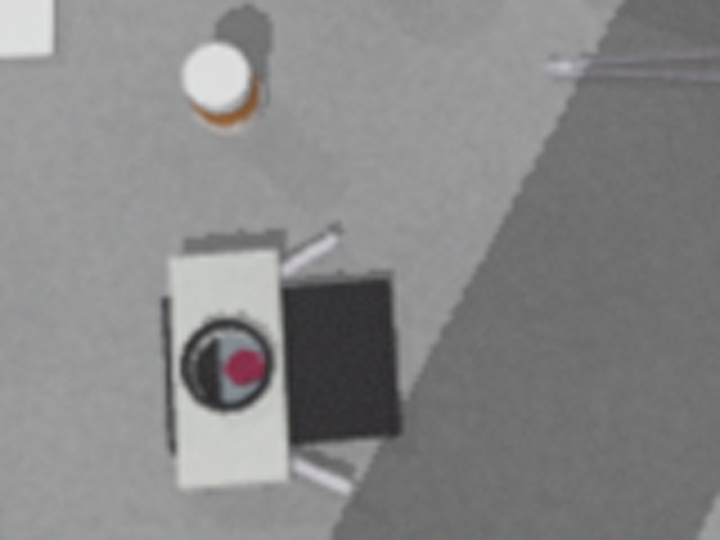

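The specimen shows in the ring at (245,367), with the ring centre at (227,364), so it is about 7 mm short and 3 mm off laterally. I go back and nudge it 7 mm.

Emit:
{"api": "jog_arm", "payload": {"commands": [[[0, 0, 0], [4, 0.8, 0], 5.0], [[0, 0, 0], [4, 0.8, 0], 5.0], [[0, 0, 0], [4, 0.8, 0], 5.0], [[0, 0, 0], [4, 0.8, 0], 5.0], [[0, 0, 0], [4, 0.8, 0], 5.0], [[0, 0, 0], [4, 0.8, 0], 5.0], [[0, 0, 0], [4, 0.8, 0], 5.0], [[0, 0, 0], [4, 0.8, 0], 5.0]]}}

```text
clock: 12.25
position: [0.5586, -0.2076, 0.1784]
eef_rot: [-180.0, -0.0, 93.1]
wrist_force: [0.3, 0.3, -0.7]
finger_gap: 0.0503
finger_force: 0.0
```

Emit:
{"api": "jog_arm", "payload": {"commands": [[[0, 0, 0], [4, 0.8, 0], 5.0], [[0, 0, 0], [4, 0.8, 0], 5.0], [[0, 0, 0], [4, 0.8, 0], 5.0], [[0, 0, 0], [4, 0.8, 0], 5.0], [[0, 0, 0], [4, 0.8, 0], 5.0], [[0, 0, 0], [4, 0.8, 0], 5.0], [[0, 0, 0], [0, 0, 0], 5.0]]}}

```text
clock: 12.95
position: [0.5936, 0.0371, 0.1783]
eef_rot: [180.0, -0.1, 93.3]
wrist_force: [0.2, -0.3, 0.5]
finger_gap: 0.0498
finger_force: 0.0
```

Emit:
{"api": "jog_arm", "payload": {"commands": [[[0, 0, 0], [0, 0, 4.5], 5.0], [[0, 0, 0], [0, 0, 4.5], 5.0], [[0, 0, 0], [0, 0, 4], 5.0], [[0, 0, 0], [0, 0, 3], 5.0], [[0, 0, 0], [0, 0, 1.5], 5.0], [[0, 0, 0], [0, 0, 0], 5.0]]}}

```text
clock: 13.55
position: [0.5924, 0.0318, 0.0018]
eef_rot: [-179.8, -0.0, 93.1]
wrist_force: [0.1, 0.8, 0.5]
finger_gap: 0.0496
finger_force: 0.0
```

Emit:
{"api": "jog_arm", "payload": {"commands": [[[0, 0, 0], [0, 0, 0.3], 5.0], [[0, 0, 0], [1.5, 0, 0], 5.0], [[0, 0, 0], [1.3, 0, 0], 5.0], [[0, 0, 0], [0.8, 0, 0], 5.0], [[0, 0, 0], [0.4, 0, 0], 5.0], [[0, 0, 0], [0.3, 0, 0], 5.0], [[0, 0, 0], [0.2, 0, 0], 5.0], [[0, 0, 0], [0.1, 0, 0], 5.0]]}}

```text
clock: 14.35
position: [0.5915, 0.0772, 0.0003]
eef_rot: [180.0, 0.0, 93.0]
wrist_force: [0.1, -2.5, 0.4]
finger_gap: 0.0501
finger_force: 0.8
```

Emit:
{"api": "jog_arm", "payload": {"commands": [[[0, 0, 0], [0, 0, 0], 5.0], [[0, 0, 0], [0, 0, 0], 5.0]]}}

```text
clock: 14.55
position: [0.5913, 0.0771, 0.0002]
eef_rot: [-180.0, -0.0, 93.0]
wrist_force: [-0.1, -0.4, 0.3]
finger_gap: 0.0498
finger_force: 0.0
```

Emit:
{"api": "jog_arm", "payload": {"commands": [[[0, 0, 0], [-2, 0, 0], 5.0], [[0, 0, 0], [-2, 0, -1], 5.0], [[0, 0, 0], [0, 0, -4.5], 5.0], [[0, 0, 0], [0, 0, -4.5], 5.0], [[0, 0, 0], [0, 0, -4.5], 5.0], [[0, 0, 0], [0, 0, -4.5], 5.0], [[0, 0, 0], [4, -1.8, 0], 0], [[0, 0, 0], [4, -1.8, 0], 0]]}}

```text
clock: 15.35
position: [0.554, 0.1154, 0.1919]
eef_rot: [179.8, -0.0, 92.9]
wrist_force: [0.2, 0.4, -0.7]
finger_gap: 0.0217
finger_force: 0.0
```

Emit:
{"api": "jog_arm", "payload": {"commands": [[[0, 0, 0], [4, -1.8, 0], 0], [[0, 0, 0], [4, -1.8, 0], 0], [[0, 0, 0], [4, -1.8, 0], 0], [[0, 0, 0], [4, -1.8, 0], 0], [[0, 0, 0], [4, -1.8, 0], 0], [[0, 0, 0], [4, -1.8, 0], 0], [[0, 0, 0], [4, -1.8, 0], 0], [[0, 0, 0], [4, -1.8, 0], 0]]}}

```text
clock: 16.15
position: [0.3916, 0.4286, 0.1903]
eef_rot: [-180.0, 0.0, 93.0]
wrist_force: [1.6, -0.4, 0.4]
finger_gap: -0.0001
finger_force: 0.0
```

Emit:
{"api": "jog_arm", "payload": {"commands": [[[0, 0, 0], [4, -1.8, 0], 0], [[0, 0, 0], [4, -1.8, 0], 0], [[0, 0, 0], [4, -1.8, 0], 0], [[0, 0, 0], [0, 0, 0], 0]]}}

```text
clock: 16.55
position: [0.3299, 0.5483, 0.1901]
eef_rot: [-180.0, -0.1, 93.2]
wrist_force: [0.4, 0.0, -0.7]
finger_gap: -0.0003
finger_force: 0.0
```

```bash
python3 m.py 7
```

```text
side ring [284.7 193.6] 331.5 along,lat -0.07038004331470965 -0.007844292076762764
side ring [274.9 179.4] 186.5 along,lat -0.0033679490111635404 -0.0029896431177017994
top spec [241.5 211.5] 38.5 along,lat -0.00043943254960636917 0.002268386117364045
top ring [239.7 210.7] 287.0 along,lat 0.0009500976116345191 0.0005400650835526234
top ring [257.1 210.2] 264.0 along,lat -0.04232838087861481 -0.0016430320922829404
top ring [225.9 213.4] 94.5 along,lat 0.03553921873329469 -0.0035938069345917
tcp 0.3840645662503002 -0.23361068475549285
```

The specimen is now about 1–2 mm from the ring's axis. Next is the lamp.

```bash
python3 - <<'E'
from h import *
from plant import robot
S=np.load("side0.npz");print(onz(S,223.1,148.2,.053).round(4))
p=robot.get_state()["position"]; d=np.array([.4955,.354])-p[:2]; y=np.radians(93.1)
print("dx,dy cm",100*d@[np.cos(y),np.sin(y)],100*d@[np.sin(y),-np.cos(y)],p)
E
```

```text
[0.4964 0.3449 0.053 ]
dx,dy cm -19.920578790912515 15.332687508360607 [0.33162468 0.54462255 0.18984243]
```

Emit:
{"api": "jog_arm", "payload": {"commands": [[[0, 0, 0], [-4, 3.1, 0], 0], [[0, 0, 0], [-4, 3.1, 0], 0], [[0, 0, 0], [-4, 3.1, 0], 0], [[0, 0, 0], [-4, 3.1, 0], 0], [[0, 0, 0], [-4, 3.0, 0], 0], [[0, 0, 0], [0, 0, 4.5], 0], [[0, 0, 0], [0, 0, 4.5], 0], [[0, 0, 0], [0, 0, 2.5], 0]]}}

```text
clock: 17.45
position: [0.4945, 0.3514, 0.0725]
eef_rot: [-179.8, 0.1, 92.9]
wrist_force: [0.5, 0.2, 0.1]
finger_gap: 0.0001
finger_force: 0.0
```

Emit:
{"api": "jog_arm", "payload": {"commands": [[[0, 0, 0], [0, 0, 0.6], 0], [[0, 0, 0], [0, 0, 0.6], 0], [[0, 0, 0], [0, 0, 0.3], 0]]}}

```text
clock: 17.75
position: [0.4958, 0.3545, 0.0612]
eef_rot: [179.9, -0.0, 93.0]
wrist_force: [-0.1, 0.5, 0.1]
finger_gap: 0.0004
finger_force: 0.0
```

Emit:
{"api": "jog_arm", "payload": {"commands": [[[0, 0, 0], [0, 0, 0.3], 0], [[0, 0, 0], [0, 0, 0], 0]]}}

```text
clock: 17.95
position: [0.4955, 0.3548, 0.058]
eef_rot: [179.9, -0.0, 93.0]
wrist_force: [0.5, -0.0, 0.3]
finger_gap: 0.0
finger_force: 0.0
```

Emit:
{"api": "jog_arm", "payload": {"commands": [[[0, 0, 0], [0, 0, 0.3], 0], [[0, 0, 0], [0, 0, 0], 0]]}}

```text
clock: 18.15
position: [0.4951, 0.3546, 0.0544]
eef_rot: [180.0, -0.0, 93.0]
wrist_force: [0.0, 0.4, 0.4]
finger_gap: 0.0001
finger_force: 0.0
```

Emit:
{"api": "jog_arm", "payload": {"commands": [[[0, 0, 0], [0, 0, 0.2], 0], [[0, 0, 0], [0, 0, 0], 0]]}}

```text
clock: 18.35
position: [0.495, 0.3545, 0.0521]
eef_rot: [-180.0, 0.0, 93.0]
wrist_force: [-0.1, -0.4, -0.2]
finger_gap: -0.0002
finger_force: 0.0
```

Emit:
{"api": "jog_arm", "payload": {"commands": [[[0, 0, 0], [0, 0, 0.2], 0], [[0, 0, 0], [0, 0, 0], 0]]}}

```text
clock: 18.55
position: [0.4951, 0.3545, 0.0502]
eef_rot: [180.0, -0.0, 93.0]
wrist_force: [-0.4, 0.9, 2.5]
finger_gap: -0.0001
finger_force: 1.2
```

Emit:
{"api": "jog_arm", "payload": {"commands": [[[0, 0, 0], [0, 0, 0.2], 0], [[0, 0, 0], [0, 0, 0], 0]]}}

```text
clock: 18.75
position: [0.4952, 0.3546, 0.0482]
eef_rot: [180.0, -0.0, 93.0]
wrist_force: [-0.6, 0.4, 3.4]
finger_gap: 0.0001
finger_force: 1.8
```

Emit:
{"api": "jog_arm", "payload": {"commands": [[[0, 0, 0], [0, 0, 0.2], 0], [[0, 0, 0], [0, 0, 0], 0]]}}

```text
clock: 18.95
position: [0.4952, 0.3546, 0.0462]
eef_rot: [180.0, -0.0, 93.0]
wrist_force: [-1.2, -0.3, 4.5]
finger_gap: -0.0001
finger_force: 2.4
```

Emit:
{"api": "jog_arm", "payload": {"commands": [[[0, 0, 0], [0, 0, 0.1], 0], [[0, 0, 0], [0, 0, 0], 0], [[0, 0, 0], [0, 0, 0], 0]]}}

```text
clock: 19.25
position: [0.4952, 0.3546, 0.0459]
eef_rot: [180.0, -0.0, 93.0]
wrist_force: [-2.9, -0.7, 14.4]
finger_gap: 0.0
finger_force: 7.0
```

Emit:
{"api": "jog_arm", "payload": {"commands": [[[0, 0, 0], [0, 0, 0.1], 0], [[0, 0, 0], [0, 0, 0], 0], [[0, 0, 0], [0, 0, 0], 0]]}}

```text
clock: 19.55
position: [0.4953, 0.3546, 0.0456]
eef_rot: [180.0, -0.0, 93.0]
wrist_force: [-6.6, -3.3, 27.3]
finger_gap: 0.0
finger_force: 13.8
```

The button has bottomed out (force rose past 14 N at the stop). I release it and move clear.

Emit:
{"api": "jog_arm", "payload": {"commands": [[[0, 0, 0], [0, 0, -0.5], 0], [[0, 0, 0], [0, 0, -1], 0], [[0, 0, 0], [0, 0, -4], 0], [[0, 0, 0], [0, 0, -4], 0], [[0, 0, 0], [0, 0, -4], 0], [[0, 0, 0], [4, -3, 0], 0], [[0, 0, 0], [4, -3, 0], 0], [[0, 0, 0], [4, -3, 0], 0]]}}

```text
clock: 20.35
position: [0.398, 0.4705, 0.1801]
eef_rot: [180.0, -0.0, 93.0]
wrist_force: [0.8, 0.2, -0.3]
finger_gap: -0.0005
finger_force: 0.0
```

Emit:
{"api": "jog_arm", "payload": {"commands": [[[0, 0, 0], [4, -3, 0], 0], [[0, 0, 0], [4, -3, 0], 0], [[0, 0, 0], [0, 0, 0], 0], [[0, 0, 0], [0, 0, 0], 0], [[0, 0, 0], [0, 0, 0], 0]]}}

```text
clock: 20.85
position: [0.3351, 0.5457, 0.1793]
eef_rot: [-180.0, 0.0, 93.0]
wrist_force: [-0.2, -0.5, 0.4]
finger_gap: 0.0001
finger_force: 0.0
```

```bash
python3 m.py 8 | grep -E "top spec|top ring"; python3 -c "
from plant import robot
print(robot.get_state()['wrist_force']); print(robot.hand_in())"
```

```text
top spec [241.5 211.5] 37.5 along,lat -0.0005740310140027262 0.0023163112397888447
top ring [239.7 210.8] 288.0 along,lat 0.0010707117937815394 0.0004075748376638384
top ring [257.1 210.2] 264.0 along,lat -0.042315841903809506 -0.0016420221613790763
top ring [225.9 213.7] 100.0 along,lat 0.035699362201517294 -0.00428335366194755
[-0.46774744  0.0381927  -0.42964745]
the job is handed in; nothing more can be done
None
```

The job is handed in at about 21 s with no verdict returned: the specimen measures about 2–3 mm from the ring's axis, the lamp button was pressed to its stop and released, and the arm is clear of everything.

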